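Set stop blocks on a rail with a gap gauge

ROBOT

A 7-joint arm with a two-finger parallel gripper is mounted at the origin on the work surface; the furniture and walls round the work are solid. World frame = base frame: x ahead of the robot, y to its left, z up, the work surface at z = 0. Lengths are in m, angles in rad, forces in N, time in s.
With the tool pointing down it reaches from about 0.4 to 0.875 m from the base axis. Payload 19.3 kg.
Tool frame: the origin (TCP) lies at the very end of the fingers, on their centre line; the grasp point (between the pads) lies 19 mm behind it; z points along the fingers, y is the line along which they close (so a half turn about z gives the same grasp; the last joint's range is limited). The gripper opens to 85 mm and grips with 20 to 120 N. Pads are 22 mm wide; open, the fingers measure 114 mm over their backs; the gripper's body (76 mm by 85 mm) begins 54 mm behind the grasp point. The pads swing forward as they close: fully open they stand 13 mm farther back than shut.
Start: joints at [1.177, 0.521, -0.036, 1.599, 0.021, 1.021, -0.113], TCP at [0.199, -0.593, 0.202] pointing down, gripper open.
Joint ranges: [-2.91, 2.91], [-0.3, 2.13], [-1.5, 1.42], [0.17, 2.43], [-1.26, 4.41], [0.16, 1.93], [-2.52, 2.52]. Speed limits (rad/s): [1.89, 1.89, 2.39, 2.39, 3.01, 3.01, 3.01].

INTERFACE

Orientations are given as [roll, pitch, yaw] about the fixed x, y, z axes, in that order (R = Rz(yaw) Ry(pitch) Rx(roll)).
In Python, from workcell import monitor, optics, job_done gives the robot as it stands.
- The arm moves only by the shell command python3 -m handwheel 'ROWS' [FORCE]. ROWS is JSON, a list of rows, each an object of numbers: "dx", "dy", "dz": the shift along the tool's x, y, z in cm; "wx", "wy", "wz": the turn, a rotation vector about the tool's x, y, z in rad; "claw": the opening in per cent of the stroke, from 0 (shut) to 100 (fully open). A call has 1 to 8 rows; each row shifts and turns the commanded pose from where the row before left it, along the tool's axes as they then stand; what a row does not reach is not made up. A row lasts 1/8 s, in which the tool goes at most 62.5 mm and 10.7 degrees, less where a joint would pass 70% of its speed; a pose out of reach is approached as far as the arm can. A call with a gripper value outside its range is refused whole. The fingers move at their own pace and stop on an object; FORCE is the grip in N (left out, the last holds). Time passes only in rows, so rows that do not move let the fingers close. It gives the time, the measured TCP pose, the force, the opening and the grip force at its end, in the units of the state.
- monitor.observe(): the state, without advancing time (a new reading comes with each control period).
- optics.grab_frame(name): name is "side" or "top" or "wrist"; returns a dict with "frame" (384x512x3 uint8, blue, green, red), "fovy" (degrees; the focal length in pixels is half the picture's height over the tangent of half this angle, whatever the lens; pixels are square), "cx", "cy" (the principal point, pixels), "R" (3x3) and "t" (3): a world point X has camera coordinates R X + t. Camera axes: x right, y down, z forward; pixel columns grow to the right and rows downward; lengths in m; the calibration is good to about 2 mm. A picture is of the moment at which its call begins. There is no depth.
- job_done(): hands the job in; it is judged then, once.
Trained networks look in the newest picture that a camera, given by its name, has taken for a name from the list of things; names that differ only in an ending like _2 or _b are one class to them, and where a whole thing is asked for, a point or a joint stands for the part that bears it (a point fixed in the world has none). Each returns a list of dicts, best first, with "p" (0 to 1); they miss things now and then, are a little off and sometimes report something else, mostly with a low value. They report only what shows in the picture. A call takes as long as a camera call. They do not tell look-alikes from the thing itself.
- optics.masks_of(name, camera): "region" (384x512 bool, what is visible of it) and "rect" ([left, top, width, height] in pixels, round what is visible of it).
The state is a dict: "clock": time; "qpos": joint angles; "qd": joint speeds; "joint_efforts": joint torques, N m; "position": TCP position; "tool_rot": TCP orientation; "force": force on the tool from outside, world axes, zero at the start; "moment": the same for the moment, N m; "grip_width": finger opening in m; "finger_force": force on a finger pad.
Only numpy, scipy, OpenCV 4.12 (cv2) and the standard library are available. Lean on these libraries where they do the work, as an engineer would, in place of code of your own. Each camera call takes 0.05 s, during which the arm holds its last target. There are 200 camera calls.

TASK

Set the two blue stop blocks on the rail with the orange-handled gap gauge, stepping it along the row. Keep its straight face pressed lightly against the red end stop (bevel towards the blue block) and gently press it fully home so the bevel pushes the first blue block off to the gauge's width; then do the same between the first and second blue block without shifting the first. Move the blocks only with the gauge, never force it, and finally stand it back in its black holder, leaving both gaps equal to the gauge and the things lying about undisturbed.

Things in the scene. Friction and masses are not known exactly. Their poses are not given: they have to be found in the camera images.
- rail: Fixed aluminium rail, bed 60 x 186 mm, 16 mm high, with a fixed red end stop. Origin on the bench below the middle of the stop's inner face; +y runs along the row away from the stop (stop, first block, second block), z up.
- block_1: First blue stop block, 50 x 24 (along y) x 45 mm, top 61 mm above the bench. Origin at the middle of its underside, on the bed; axes as the rail. It slides only along the rail's y; a brake holds it until pushed with about 6 N and keeps it where it is left. It starts with too small a gap (13 to 17 mm) to the stop.
- block_2: Second blue stop block, the same as the first, with the same brake, next along the row. Once the first block is set, the gap between the two is 13 to 17 mm.
- end_stop: Red end stop, fixed on the rail, 50 x 24 x 45 mm, top 61 mm above the bench. Origin on its inner face, in the middle at bed height (16 mm above the bench); axes as the rail, so the stop fills y = -24 to 0 mm.
- block_1_far (a point): Point on the face of block_1 that looks to block_2 (+y), in the middle at bed height; axes as the rail.
- gauge: Loose gap gauge, 0.25 kg, 90 mm tall, origin under its nose, below the middle of the 20 mm blade; z up. Steel blade 36 (x) x 20 (y) mm. Its -y face (y = -10 mm) is straight; its +y side is bevelled and must look along the rail's +y: nose 8 mm thick (y = -10 to -2 mm) up to z = 4 mm, widening to 20 mm at z = 28 mm. Orange handle 28 (x) x 16 (y) mm, z = 48 to 90 mm: grip it across y.
- gauge_mid (a point): Point in the gauge's blade, 35 mm above the nose's underside, in the middle of the 20 mm thickness; axes as the gauge. Above the blade a dark flange (x = -27 to 27, y = -10 to 20 mm, 42 to 48 mm above the nose's underside) juts out over the bevel side only; fully home, it rests on the top of the pushed block and the nose is 3 mm above the bed.
- holder: Fixed black socket block, 64 x 48 x 45 mm, with an upright slot 40 (x) x 24 (y) mm right through it. Origin on the bench under the slot's middle. The gauge stands in it at the start, axes alike, flange resting on the top, nose 3 mm above the bench.
- dial_indicator: Loose dial indicator lying on its back, 127 x 62 x 21 mm, a bystander; origin at the middle of its underside.
- grease_pot: Loose small white bottle with red nozzle, 44 mm across, 90 mm tall, a bystander; origin at the middle of its underside.
- eyebolt: Loose steel lifting eye lying flat, 76 x 45 x 26 mm, a bystander; origin at the middle of its underside.
There are look-alikes about, which are no part of the job. Leave any green, purple or yellow look-alike of the gauge alone.

How it is judged:
On the way, in this order (a step that is already met when the one before it is completed fails the run):
1. gauge fully home between the end stop and the first blue block, its straight face pressed against the stop (over 2 N) (y of gauge_mid in the frame of end_stop between 0.0085 and 0.0115 m and z of gauge in the frame of rail below 0.021 m and x of gauge in the frame of rail between -0.012 and 0.012 m and angle between gauge's own z axis and vertical below 0.05 rad and contact force between gauge and end_stop above 2 N), for 0.2 s.
2. gauge fully home between the first and second blue blocks, its straight face touching the first (over 0.5 N) (y of gauge_mid in the frame of block_1_far between 0.0085 and 0.0115 m and z of gauge in the frame of rail below 0.021 m and x of gauge in the frame of rail between -0.012 and 0.012 m and angle between gauge's own z axis and vertical below 0.05 rad and contact force between gauge and block_1 above 0.5 N), for 0.2 s.
At the end, for the whole second after the job is handed in: Both gaps (stop to block_1, block_1 to block_2) are 20 mm within 1.5 mm, and the gauge stands upright and still in its holder (within 5 mm of the slot's middle, flange down to within 2.5 mm of the top) (y of block_1 in the frame of rail between 0.0305 and 0.0335 m and y of block_2 in the frame of block_1 between 0.0425 and 0.0455 m and horizontal distance between gauge and holder below 0.005 m and z of gauge in the frame of holder below 0.0055 m and angle between gauge's own z axis and vertical below 0.06 rad and linear speed of gauge below 0.01 m/s); the robot touches nothing.
It fails at once if the gauge is forced: over 30 N between it and the end stop, or 45 N between it and a block (contact force between gauge and end_stop above 30 N or contact force between gauge and block_1 above 45 N or contact force between gauge and block_2 above 45 N).
It fails at once if a block is pushed or gripped with the fingers (over 2 N) (contact force between the fingers and block_1 above 2 N or contact force between the fingers and block_2 above 2 N).
It fails at once if a bystander is moved by more than 15 mm (distance of any of dial_indicator, grease_pot, eyebolt from where it was at the start of the episode above 0.015 m).
It also fails if it takes over 56 s, if anything falls off the work surface, if the arm or the gripper's body presses on something with over 40 N, if the wrist force passes 120 N, or if a joint passes its speed limit or range.

## Working session

There is one attempt and no reset: what is moved stays moved. The work goes in short steps, Python scripts to look and compute and a shell command to move; the robot and the scene stay as the last step left them, time stands still between calls to the robot, and variables do not carry over. Pictures are saved under pics/ and viewed, at most 10 in all, crops included, and the job is handed in when it is done.

```bash
mkdir -p pics; ls; cat > h.py <<'E'
import numpy as np, cv2
from workcell import monitor, optics
def K(f):
    fl=f["frame"].shape[0]/2/np.tan(np.radians(f["fovy"])/2); return fl,f["cx"],f["cy"]
def ray(f,u,v):
    fl,cx,cy=K(f);R=np.array(f["R"]);t=np.array(f["t"])
    return -R.T@t, R.T@np.array([(u-cx)/fl,(v-cy)/fl,1.])
def atz(f,u,v,z):
    o,d=ray(f,u,v); return o+d*(z-o[2])/d[2]
def proj(f,X):
    fl,cx,cy=K(f);c=np.array(f["R"])@np.array(X)+np.array(f["t"]); return np.array([cx+fl*c[0]/c[2],cy+fl*c[1]/c[2]])
E
python3 - <<'E'
from h import *
s=monitor.observe();print({k:np.round(v,3) for k,v in s.items()})
a=[]
import pickle
for n in("top","side"):
    f=optics.grab_frame(n);pickle.dump(f,open(n+".pkl","wb"));a.append(f["frame"]);print(n,f["fovy"],f["cx"],f["cy"],np.round(-np.array(f["R"]).T@f["t"],3))
    for nm in("gauge","holder","rail","block_1","end_stop","dial_indicator","grease_pot","eyebolt"):
        for m in optics.masks_of(nm,n)[:4]:
            if m["p"]>.3: print(nm,round(m["p"],2),m["rect"])
cv2.imwrite("pics/top.png",cv2.resize(a[0],(800,600)));cv2.imwrite("pics/side.png",cv2.resize(a[1],(800,600)))
E
```

```text
pics
{'clock': np.float64(0.0), 'qpos': array([ 1.177,  0.522, -0.036,  1.6  ,  0.021,  1.021, -0.113]), 'qd': array([-0.001, -0.002,  0.001, -0.   ,  0.   ,  0.   ,  0.001]), 'joint_efforts': array([-0.0000e+00, -9.2713e+01,  1.9790e+00, -3.6995e+01,  1.8000e-02,
        8.0000e-03, -0.0000e+00]), 'position': array([ 0.199, -0.592,  0.201]), 'tool_rot': array([-3.14 ,  0.   ,  0.324]), 'force': array([-0.557, -0.298,  0.262]), 'moment': array([-0.002, -0.048,  0.033]), 'finger_force': np.float64(0.0), 'grip_width': np.float64(0.085)}
top 49.005182930111104 247.30771754713032 192.94915388306947 [ 0.405 -0.139  0.934]
gauge 0.94 [260.8, 150.6, 43.4, 36.3]
gauge 0.93 [332.2, 165.2, 18.4, 26.0]
gauge 0.69 [326.6, 98.3, 32.0, 38.6]
gauge 0.62 [286.8, 247.6, 27.5, 44.6]
holder 0.92 [322.2, 162.1, 34.0, 34.1]
rail 0.6 [114.9, 145.3, 84.6, 36.2]
rail 0.54 [158.2, 145.6, 18.1, 36.1]
block_1 0.83 [142.0, 144.9, 13.7, 36.4]
block_1 0.71 [158.8, 144.3, 21.0, 34.8]
end_stop 0.72 [180.2, 149.1, 14.5, 22.1]
end_stop 0.52 [329.0, 212.9, 25.1, 19.6]
dial_indicator 0.88 [238.7, 193.5, 28.2, 55.3]
dial_indicator 0.38 [327.8, 213.0, 26.6, 19.9]
grease_pot 0.89 [325.2, 213.5, 29.2, 19.1]
eyebolt 0.66 [283.2, 75.9, 19.7, 34.9]
side 48.33665627746015 260.4043336672527 196.09075057752295 [-0.046  0.82   0.539]
gauge 0.86 [314.2, 202.6, 34.9, 16.0]
gauge 0.64 [285.2, 166.3, 13.3, 12.5]
gauge 0.56 [245.8, 195.0, 19.2, 14.6]
gauge 0.51 [269.0, 161.8, 18.7, 20.8]
holder 0.57 [264.5, 177.9, 27.9, 21.1]
holder 0.51 [269.5, 162.4, 17.8, 14.4]
rail 0.7 [167.3, 204.9, 58.7, 58.7]
block_1 0.77 [195.3, 213.6, 28.9, 28.9]
block_1 0.68 [180.4, 220.0, 30.7, 31.0]
end_stop 0.69 [200.0, 207.7, 22.3, 22.8]
grease_pot 0.73 [272.3, 162.1, 15.6, 13.6]
grease_pot 0.68 [299.0, 169.4, 16.7, 28.6]
eyebolt 0.71 [200.9, 184.1, 22.1, 9.1]
eyebolt 0.52 [166.4, 207.0, 62.7, 57.5]
```

View pics/top.png

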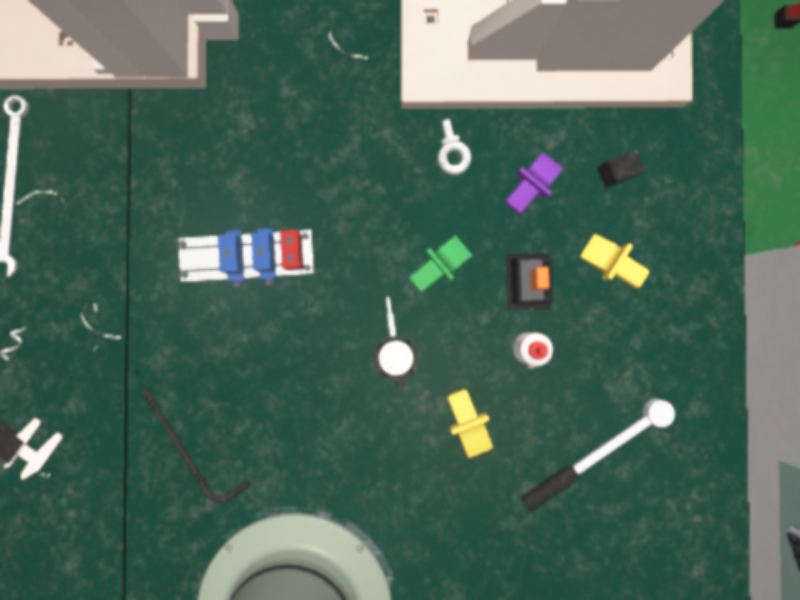

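View pics/side.png

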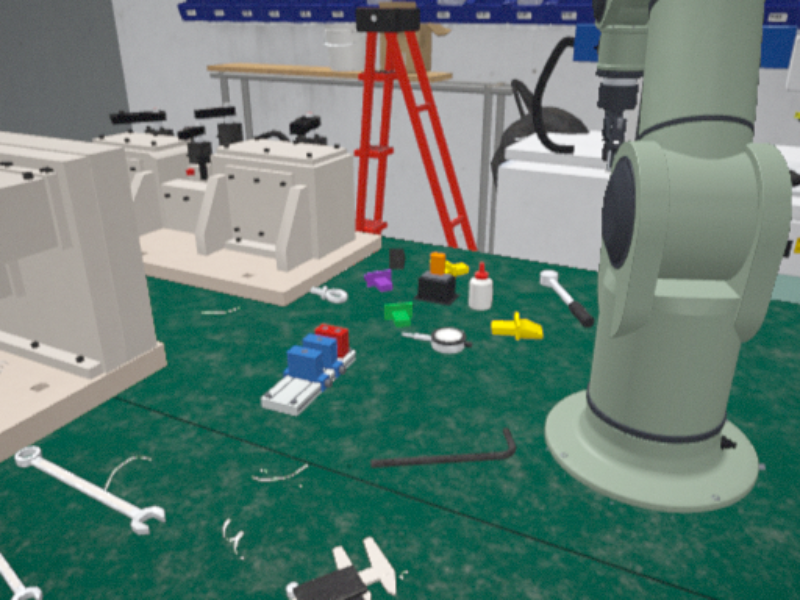

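The top view (800x600) shows these candidates:
- **Gauge:** the orange-handled one at (541,278), standing in the black holder at (530,281). Its dark flange is on the left, which is world +y.
- **Look-alikes to leave alone:** green (441,263), purple (535,182), yellow (614,260) and yellow (470,423). There is also a stray black block at (621,168).
- **Rail:** around (246,255), with the red stop on its right and the blue blocks to the left, so rail +y is roughly world +y.

My choice is the orange one. Next I'll work out coarse positions.

```bash
python3 - <<'E'
from h import *
import pickle
f=pickle.load(open("top.pkl","rb"));im=f["frame"];hsv=cv2.cvtColor(im,cv2.COLOR_BGR2HSV)
def big(m,roi,z,n):
    k=np.zeros(m.shape,np.uint8);x0,y0,x1,y1=roi;k[y0:y1,x0:x1]=m[y0:y1,x0:x1];nn,l,st,c=cv2.connectedComponentsWithStats(k)
    i=1+np.argmax(st[1:,4]);r=cv2.minAreaRect(np.argwhere(l==i)[:,::-1].astype(np.float32))
    b=np.array([atz(f,*p,z)[:2] for p in cv2.boxPoints(r)]);print(n,st[i],np.round(b.mean(0),4),"corners",np.round(b,3).tolist())
H,S,V=cv2.split(hsv)
big(((H>4)&(H<18)&(S>150)&(V>120)),(310,150,370,210),.093,"handle")
big((V<55),(315,150,370,205),.045,"holder")
big(((H<5)|(H>172))&(S>130),(160,130,210,190),.061,"stop")
big((S<60)&(V>120),(105,135,210,190),.016,"rail")
big((H>100)&(H<125)&(S>120),(158,135,180,190),.061,"b1")
big((H>100)&(H<125)&(S>120),(130,135,157,190),.061,"b2")
cv2.imwrite("pics/crop1.png",np.hstack([cv2.resize(im[140:205,110:205],(500,342),interpolation=2),cv2.resize(im[150:207,310:360],(300,342),interpolation=2)]))
w=optics.grab_frame("wrist");print(w["fovy"],-np.array(w["R"]).T@w["t"],np.round(w["R"],2).tolist())
E
```

```text
handle [340 170  12  15 152] [ 0.4625 -0.3255] corners [[0.476, -0.315], [0.476, -0.337], [0.448, -0.336], [0.449, -0.314]]
holder [326 163  26  33 213] [ 0.4621 -0.3204] corners [[0.494, -0.293], [0.498, -0.343], [0.43, -0.348], [0.426, -0.297]]
stop [180 147  13  25 234] [ 0.5026 -0.0016] corners [[0.527, 0.012], [0.528, -0.012], [0.478, -0.015], [0.477, 0.008]]
rail [114 150  32  31 792] [0.4946 0.1302] corners [[0.525, 0.166], [0.529, 0.099], [0.464, 0.094], [0.46, 0.162]]
b1 [162 146  14  33 317] [0.4964 0.035 ] corners [[0.53, 0.049], [0.53, 0.023], [0.463, 0.021], [0.462, 0.047]]
b2 [140 147  16  33 307] [0.4939 0.0789] corners [[0.527, 0.095], [0.529, 0.067], [0.461, 0.062], [0.459, 0.091]]
62.84383130626262 [ 0.2677559  -0.56928372  0.37455216] [[0.32, -0.95, 0.0], [-0.91, -0.3, 0.29], [-0.27, -0.09, -0.96]]
```

View pics/crop1.png

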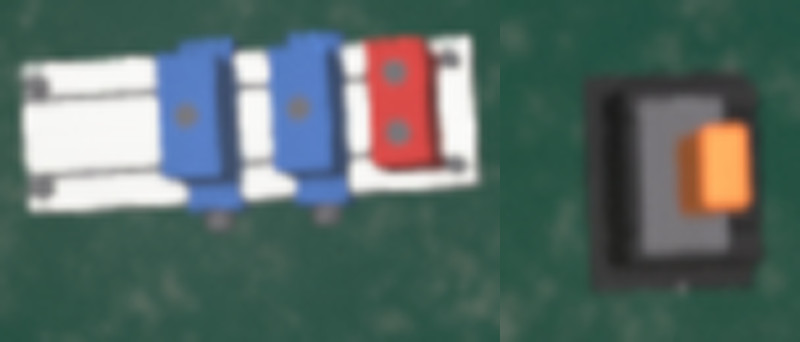

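The crop confirms it: the orange handle stands in the black holder with its flange towards +y. The rail has red, blue, blue running left, and is turned about +0.06 rad. I'm moving above the gauge now.

```bash
python3 -m handwheel '[{"wz":0.137,"claw":60},{"wz":0.137},{"dx":4.5,"dy":-4.1},{"dx":4.5,"dy":-4.1},{"dx":4.5,"dy":-4.1},{"dx":4.5,"dy":-4.1},{"dx":4.5,"dy":-4.1},{"dx":4.5,"dy":-4.1}]' 40
python3 - <<'E'
from h import *
import pickle
s=monitor.observe();print(s["clock"],s["position"],s["tool_rot"],s["grip_width"])
f=optics.grab_frame("wrist");f2=f;pickle.dump(f,open("w1.pkl","wb"));im=f["frame"];cv2.imwrite("pics/w1.png",im)
E
```

```text
0.95 [ 0.19881523 -0.59254022  0.20160282] [3.14157745e+00 1.33961630e-05 3.23726072e-01] 0.08553279643001355schema error: expected keys dx, dy, dz, wx, wy, wz, claw
```

View pics/w1.png

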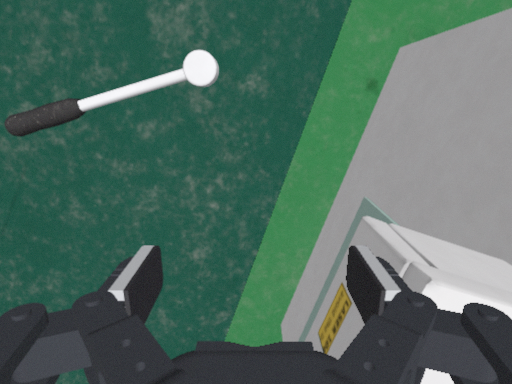

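The call was refused because every row needs every key, so the wrist view only shows the start pose (a ratchet at (200,68)).

```bash
python3 -m handwheel '[{"dx":0,"dy":0,"dz":0,"wx":0,"wy":0,"wz":0.137,"claw":60},{"dx":0,"dy":0,"dz":0,"wx":0,"wy":0,"wz":0.137,"claw":60},{"dx":4.5,"dy":-4.1,"dz":0,"wx":0,"wy":0,"wz":0,"claw":60},{"dx":4.5,"dy":-4.1,"dz":0,"wx":0,"wy":0,"wz":0,"claw":60},{"dx":4.5,"dy":-4.1,"dz":0,"wx":0,"wy":0,"wz":0,"claw":60},{"dx":4.5,"dy":-4.1,"dz":0,"wx":0,"wy":0,"wz":0,"claw":60},{"dx":4.5,"dy":-4.1,"dz":0,"wx":0,"wy":0,"wz":0,"claw":60},{"dx":4.5,"dy":-4.1,"dz":0,"wx":0,"wy":0,"wz":0,"claw":60}]' 40
python3 - <<'E'
from h import *
import pickle
s=monitor.observe();print(s["clock"],s["position"],s["tool_rot"],s["grip_width"])
f=optics.grab_frame("wrist");pickle.dump(f,open("w1.pkl","wb"));im=f["frame"];cv2.imwrite("pics/w2.png",im)
s=monitor.observe();print(s["position"],s["tool_rot"])
E
```

```text
clock: 2.0
position: [0.4575, -0.3319, 0.2018]
tool_rot: [3.141, -0.0, 0.05]
force: [1.1, -0.8, -0.6]
grip_width: 0.0512
finger_force: 0.0
2.0 [ 0.45750833 -0.33190755  0.20182046] [ 3.14130658e+00 -3.64996790e-04  4.96047886e-02] 0.05122552730185556
[ 0.46364032 -0.32472839  0.20171525] [-3.13881595 -0.003246    0.05787733]
```

View pics/w2.png

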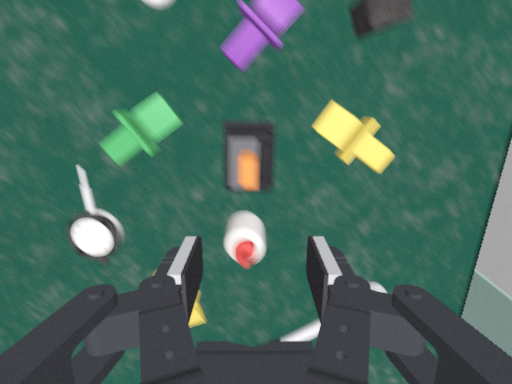

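Close view with the arm still settling: the orange handle is at (250,170) in the black holder and the grease pot is at (245,240). I'll fit handle and holder boxes to a still picture.

```bash
cat >> h.py <<'E'
from scipy.optimize import minimize
def box(x0,x1,y0,y1,z0,z1): return np.array([[x,y,z] for x in(x0,x1) for y in(y0,y1) for z in(z0,z1)])
def sil(f,P,B,shape,s=4):
    """soft silhouette of hull of boxes B at pose P=(x,y,yaw)"""
    c,sn=np.cos(P[2]),np.sin(P[2]);R=np.array([[c,-sn,0],[sn,c,0],[0,0,1]])
    m=np.zeros((shape[0]*s,shape[1]*s),np.uint8)
    for b in B:
        q=np.array([proj(f,R@p+[P[0],P[1],0]) for p in b])
        h=cv2.convexHull(((q+.5)*s*16).astype(np.int32)) ; cv2.fillConvexPoly(m,h,255,shift=4)
    return cv2.resize(m,shape[::-1],interpolation=cv2.INTER_AREA)/255.
def fit(f,mask,B,P0,d=(.008,.008,.06)):
    ys,xs=np.where(mask);
    def cost(p): 
        return np.abs(sil(f,p,B,mask.shape)-mask).sum()/mask.sum()
    best=min((minimize(cost,np.array(P0)+np.array(d)*np.array(o),method="Nelder-Mead",options=dict(initial_simplex=np.array(P0)+np.array(d)*(np.vstack([np.zeros(3),np.eye(3)])*sg+np.array(o)),maxfev=160)) for o,sg in(((0,0,0),1),((0,0,0),-1))),key=lambda r:r.fun)
    return best.x,best.fun
E
python3 - <<'E'
from h import *
import pickle
f=optics.grab_frame("wrist");pickle.dump(f,open("w2.pkl","wb"));im=f["frame"]
s=monitor.observe();print(s["clock"],s["position"],s["tool_rot"],s["force"])
H,S,V=cv2.split(cv2.cvtColor(im,cv2.COLOR_BGR2HSV))
def comp(m,seed):
    n,l,st,c=cv2.connectedComponentsWithStats(m.astype(np.uint8));i=1+np.argmax(st[1:,4]/(1+np.hypot(*(c[1:]-seed).T)));print(st[i]);return l==i
m=comp((H>3)&(H<19)&(S>140)&(V>60),(250,170))
print("handle",fit(f,m,[box(-.014,.014,-.008,.008,.051,.093)],(.4625,-.3255,.05)))
r=optics.masks_of("holder","wrist");print([(x["p"],x["rect"]) for x in r[:3]])
# black+flange+handle hull
k=comp((V<75)&(S<110)|m,(248,157))
kk=np.zeros(k.shape,np.uint8);cv2.fillConvexPoly(kk,cv2.convexHull(np.argwhere(k)[:,::-1].astype(np.int32)),1)
print("holder",fit(f,kk>0,[box(-.032,.032,-.024,.024,0,.045),box(-.014,.014,-.008,.008,.051,.093)],(.4625,-.3255,.05)))
cv2.imwrite("pics/w3.png",np.vstack([cv2.resize(im[110:200,200:300],(600,540),interpolation=2)]))
E
```

```text
2.1 [ 0.46108035 -0.32766038  0.2016142 ] [-3.13962615e+00 -2.15127306e-03  5.82684043e-02] [-0.6398023  -0.08194978 -0.44983625]
[251 162  17  36 570]
handle (array([ 0.46165298, -0.32898386,  0.06897845]), np.float64(0.1442311661506708))
[(0.66, [231.9, 129.9, 51.9, 72.6])]
[ 233  130   51   70 2408]
holder (array([ 0.46792394, -0.32791559,  0.03950023]), np.float64(0.16578785181127165))
```

View pics/w3.png

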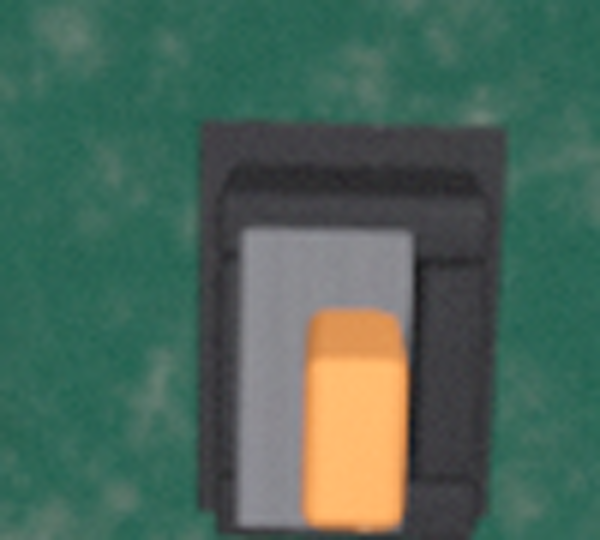

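The view is sharp: a light orange handle top on the grey flange, squarely in line with the tool. The fits agree at about (0.462, -0.328), so I'll descend straight down.

```bash
python3 -m handwheel '[{"dx":0,"dy":0,"dz":4.7,"wx":0,"wy":0,"wz":0,"claw":60},{"dx":0,"dy":0,"dz":4.7,"wx":0,"wy":0,"wz":0,"claw":60},{"dx":0,"dy":0,"dz":2,"wx":0,"wy":0,"wz":0,"claw":60},{"dx":0,"dy":0,"dz":0,"wx":0,"wy":0,"wz":0,"claw":60},{"dx":0,"dy":0,"dz":0,"wx":0,"wy":0,"wz":0,"claw":60}]' 40
python3 - <<'E'
from h import *
import pickle
f=optics.grab_frame("wrist");im=f["frame"];s=monitor.observe();print(s["clock"],s["position"],s["tool_rot"],s["force"])
H,S,V=cv2.split(cv2.cvtColor(im,cv2.COLOR_BGR2HSV))
m=(H>3)&(H<19)&(S>140)&(V>60);n,l,st,c=cv2.connectedComponentsWithStats(m.astype(np.uint8));i=1+np.argmax(st[1:,4]);m=l==i;print(st[i])
p,e=fit(f,m,[box(-.014,.014,-.008,.008,.051,.093)],(.462,-.328,.05));print("handle",p,e)
cv2.imwrite("pics/w4.png",im)
E
```

```text
clock: 2.78
position: [0.4564, -0.3342, 0.0886]
tool_rot: [3.141, -0.001, 0.049]
force: [-0.4, -0.5, 0.7]
grip_width: 0.0511
finger_force: 0.0
2.825 [ 0.45655189 -0.33416934  0.08879926] [ 3.14054130e+00 -1.31177812e-03  4.91284887e-02] [0.333144   0.37304769 0.06348015]
[ 232  182   27   61 1554]
handle [ 0.46104787 -0.32899147  0.02742732] 0.129093799682035
```

View pics/w4.png

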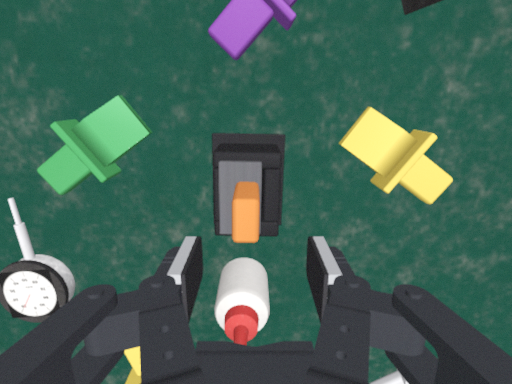

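```bash
python3 - <<'E'
from h import *
f=optics.grab_frame("wrist");s=monitor.observe();print(s["position"],s["tool_rot"],s["clock"])
p=s["position"];fl=K(f);print(fl,np.round(-np.array(f["R"]).T@f["t"]-p,4))
print("TCP",proj(f,p),"tips",[np.round(proj(f,p+np.array([a,b,.007]))) for a in(-.011,.011) for b in(-.025,.025)])
P=np.array([.461,-.329,0])
for z in(.051,.093): print(z,[np.round(proj(f,P+[a,b,z])) for a in(-.014,.014) for b in(-.008,.008)])
im=f["frame"][150:330,160:350].copy()
cv2.imwrite("pics/w5.png",cv2.resize(im,(760,600)*1 if 0 else (633,600),interpolation=2))
E
```

```text
[ 0.45663605 -0.33401091  0.0888069 ] [ 3.14051292e+00 -1.40714211e-03  4.93928175e-02] 2.875
(np.float64(314.276117249041), 254.13573253692508, 192.03597037907159) [0.0723 0.0036 0.173 ]
TCP [253.73819343 226.1191383 ] tips [array([296., 250.]), array([210., 246.]), array([299., 215.]), array([210., 211.])]
0.051 [array([257., 218.]), array([235., 217.]), array([259., 181.]), array([236., 179.])]
0.093 [array([258., 244.]), array([231., 243.]), array([261., 199.]), array([232., 198.])]
```

View pics/w5.png

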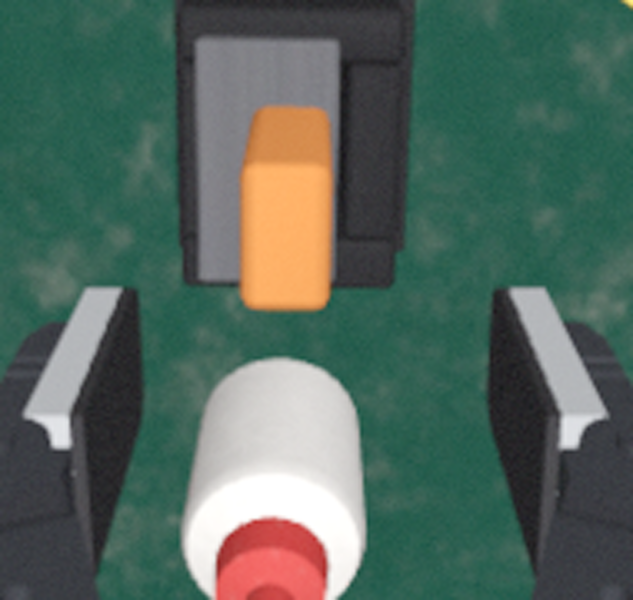

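The crop shows the handle top at about cols 232–259, rows 201–242, which matches the fit at (0.461, -0.329). The finger midline is at col 254, so I'll shift about 5 mm in both axes and descend.

```bash
python3 -m handwheel '[{"dx":0.47,"dy":-0.48,"dz":0,"wx":0,"wy":0,"wz":0,"claw":60},{"dx":0,"dy":0,"dz":1.5,"wx":0,"wy":0,"wz":0,"claw":60},{"dx":0,"dy":0,"dz":1.35,"wx":0,"wy":0,"wz":0,"claw":60},{"dx":0,"dy":0,"dz":0,"wx":0,"wy":0,"wz":0,"claw":60}]' 40
python3 - <<'E'
from h import *
f=optics.grab_frame("wrist");s=monitor.observe();print(s["position"],s["tool_rot"],s["clock"],s["force"])
g=optics.grab_frame("side");p=s["position"];u,v=proj(g,p).astype(int);print(u,v)
a=cv2.resize(f["frame"][150:330,160:350],(422,400),interpolation=2);c=g["frame"][v-40:v+20,u-28:u+28];b=cv2.resize(c,(373,400),interpolation=2)
cv2.circle(b,(int(28.5*373/56),int(40.5*400/60)),3,(255,0,255),-1)
cv2.imwrite("pics/w6.png",np.hstack([a,b]))
E
```

```text
clock: 3.38
position: [0.4599, -0.3279, 0.0575]
tool_rot: [-3.14, 0.002, 0.05]
force: [0.1, -0.4, -0.4]
grip_width: 0.0511
finger_force: 0.0
[ 0.46022083 -0.32815908  0.05825802] [-3.14076992e+00  1.34872700e-03  4.97342770e-02] 3.425 [0.20357559 0.12715124 0.67546593]
279 173
```

View pics/w6.png

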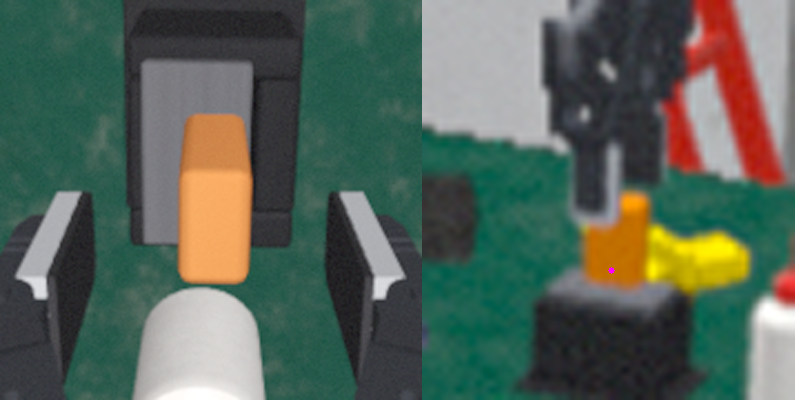

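The side view shows the fingertips still about 25 mm above the flange while open. I'll narrow the claw around the handle and feel down gently for the flange.

```bash
python3 -m handwheel '[{"dx":0.1,"dy":-0.1,"dz":0,"wx":0,"wy":0,"wz":0,"claw":26},{"dx":0,"dy":0,"dz":0,"wx":0,"wy":0,"wz":0,"claw":26},{"dx":0,"dy":0,"dz":0,"wx":0,"wy":0,"wz":0,"claw":26},{"dx":0,"dy":0,"dz":0.3,"wx":0,"wy":0,"wz":0,"claw":26},{"dx":0,"dy":0,"dz":0,"wx":0,"wy":0,"wz":0,"claw":26}]' 30
python3 -m handwheel '[{"dx":0,"dy":0,"dz":0.3,"wx":0,"wy":0,"wz":0,"claw":26},{"dx":0,"dy":0,"dz":0,"wx":0,"wy":0,"wz":0,"claw":26}]'
python3 - <<'E'
from h import *
f=optics.grab_frame("wrist");im=f["frame"]
H,S,V=cv2.split(cv2.cvtColor(im,cv2.COLOR_BGR2HSV))
m=(H>3)&(H<19)&(S>140)&(V>60)
for r in range(190,300,8):
    o=np.where(m[r])[0]; w=np.where((S[r]<40)&(V[r]>130))[0]; print(r,(o.min(),o.max()) if len(o) else None, w[(w>180)&(w<330)].tolist()[::4])
E
```

```text
clock: 4.1
position: [0.4615, -0.3272, 0.0558]
tool_rot: [-3.141, 0.0, 0.05]
force: [0.0, -0.4, -0.4]
grip_width: 0.0224
finger_force: 0.0
clock: 4.35
position: [0.4615, -0.3272, 0.0528]
tool_rot: [-3.141, 0.0, 0.05]
force: [-0.4, 0.7, 0.2]
grip_width: 0.0222
finger_force: 0.0
190 None [226, 230, 235, 240, 246, 250, 256, 260, 264, 269]
198 None [226, 230, 236, 240, 245, 249, 256, 260, 264, 270]
206 None [226, 230, 234, 240, 244, 267, 271]
214 (np.int64(244), np.int64(270)) [226, 230, 237, 241]
222 (np.int64(243), np.int64(271)) [226, 230, 236, 240]
230 (np.int64(242), np.int64(274)) [226, 230, 235, 241]
238 (np.int64(242), np.int64(275)) [216, 220, 224, 234, 238, 283, 287, 291]
246 (np.int64(242), np.int64(274)) [214, 218, 222, 233, 239, 286, 290, 294]
254 (np.int64(242), np.int64(274)) [212, 216, 220, 233, 240, 288, 292, 296]
262 (np.int64(242), np.int64(274)) [210, 214, 218, 222, 287, 291, 295, 299]
270 (np.int64(241), np.int64(273)) [209, 213, 217, 288, 292, 296]
278 (np.int64(241), np.int64(273)) [217, 221, 291]
286 None [240, 244, 248, 252, 256, 260]
294 None [230, 234, 238, 242, 246, 250, 254, 258, 262, 266, 270]
```

```bash
python3 -m handwheel '[{"dx":0,"dy":0,"dz":0.3,"wx":0,"wy":0,"wz":0,"claw":26},{"dx":0,"dy":0,"dz":0,"wx":0,"wy":0,"wz":0,"claw":26}]'|grep -E "posi|force"
python3 -m handwheel '[{"dx":0,"dy":0,"dz":0.2,"wx":0,"wy":0,"wz":0,"claw":26},{"dx":0,"dy":0,"dz":0,"wx":0,"wy":0,"wz":0,"claw":26}]'|grep -E "posi|force"
```

```text
position: [0.4616, -0.3272, 0.0499]
force: [0.3, -1.5, -0.1]
finger_force: 0.0
position: [0.4616, -0.3272, 0.0479]
force: [-0.1, -0.0, 0.2]
finger_force: 0.0
```

```bash
python3 -m handwheel '[{"dx":0,"dy":0,"dz":-0.1,"wx":0,"wy":0,"wz":0,"claw":5},{"dx":0,"dy":0,"dz":0,"wx":0,"wy":0,"wz":0,"claw":5},{"dx":0,"dy":0,"dz":0,"wx":0,"wy":0,"wz":0,"claw":5},{"dx":0,"dy":0,"dz":0,"wx":0,"wy":0,"wz":0,"claw":5}]' 40
python3 -m handwheel '[{"dx":0,"dy":0,"dz":-0.6,"wx":0,"wy":0,"wz":0,"claw":5},{"dx":0,"dy":0,"dz":-1,"wx":0,"wy":0,"wz":0,"claw":5},{"dx":0,"dy":0,"dz":-1.5,"wx":0,"wy":0,"wz":0,"claw":5},{"dx":0,"dy":0,"dz":-2,"wx":0,"wy":0,"wz":0,"claw":5},{"dx":0,"dy":0,"dz":-2.5,"wx":0,"wy":0,"wz":0,"claw":5},{"dx":0,"dy":0,"dz":-1,"wx":0,"wy":0,"wz":0,"claw":5},{"dx":0,"dy":0,"dz":0,"wx":0,"wy":0,"wz":0,"claw":5}]' 60
```

```text
clock: 5.4
position: [0.4616, -0.3273, 0.0491]
tool_rot: [-3.142, 0.0, 0.05]
force: [0.2, -0.3, -1.1]
grip_width: 0.0151
finger_force: 44.9
clock: 6.28
position: [0.4619, -0.3275, 0.1358]
tool_rot: [3.141, -0.001, 0.05]
force: [-0.2, -0.5, -2.2]
grip_width: 0.0146
finger_force: 64.8
```

The gauge is gripped and lifted: the force shows its 2.2–2.4 N weight, and TCP minus nose is 46 mm. Now I'll carry it towards the rail and measure that from close.

```bash
python3 -m handwheel '[{"dx":0.6,"dy":-2.5,"dz":-1,"wx":0,"wy":0,"wz":0,"claw":5},{"dx":0.9,"dy":-5,"dz":-1,"wx":0,"wy":0,"wz":0,"claw":5},{"dx":1,"dy":-5.5,"dz":-1,"wx":0,"wy":0,"wz":0,"claw":5},{"dx":1,"dy":-5.5,"dz":-1,"wx":0,"wy":0,"wz":0,"claw":5},{"dx":1,"dy":-5,"dz":-1,"wx":0,"wy":0,"wz":0,"claw":5},{"dx":0.6,"dy":-3,"dz":-0.4,"wx":0,"wy":0,"wz":0,"claw":5},{"dx":0.3,"dy":-1,"dz":0,"wx":0,"wy":0,"wz":0,"claw":5},{"dx":0,"dy":0,"dz":0,"wx":0,"wy":0,"wz":0,"claw":5}]'
python3 -m handwheel '[{"dx":0,"dy":0,"dz":0,"wx":0,"wy":0,"wz":0,"claw":5},{"dx":0,"dy":0,"dz":0,"wx":0,"wy":0,"wz":0,"claw":5}]'
python3 - <<'E'
from h import *
import pickle
f=optics.grab_frame("wrist");im=f["frame"];pickle.dump(f,open("w7.pkl","wb"))
t=pickle.load(open("top.pkl","rb"))
for n,f,z in(("wrist",f,0),("top",t,0)):
    im=f["frame"];H,S,V=cv2.split(cv2.cvtColor(im,cv2.COLOR_BGR2HSV))
    m=((H<4)|(H>170))&(S>120)&(V>50); k,l,st,c=cv2.connectedComponentsWithStats(m.astype(np.uint8))
    q=proj(f,[.5025,-.002,.05]);i=1+np.argmin(np.hypot(*(c[1:]-q).T)+1e3*(st[1:,4]<80));print(n,st[i],q)
    m=cv2.morphologyEx((l==i).astype(np.uint8),cv2.MORPH_CLOSE,np.ones((5,5)))>0
    print("stop",fit(f,m,[box(-.025,.025,-.024,0,.016,.061)],(.5025,.010,.06)))
f=pickle.load(open("w7.pkl","rb"))
im=f["frame"].copy()
cv2.imwrite("pics/w7.png",im)
E
```

```text
clock: 7.28
position: [0.5017, -0.0502, 0.1884]
tool_rot: [3.142, 0.001, 0.05]
force: [0.2, -0.6, -1.2]
grip_width: 0.0145
finger_force: 64.8
clock: 7.52
position: [0.5017, -0.0511, 0.1889]
tool_rot: [3.141, 0.0, 0.048]
force: [-0.1, -0.2, -1.9]
grip_width: 0.0146
finger_force: 64.8
wrist [ 189  143   30   55 1291] [205.61644384 169.92450157]
stop (array([0.50091827, 0.01217804, 0.01707034]), np.float64(0.23738542088602846))
top [180 147  13  25 246] [186.88506394 159.64095345]
stop (array([0.50322664, 0.0122168 , 0.11930173]), np.float64(0.3137115839243499))
```

View pics/w7.png

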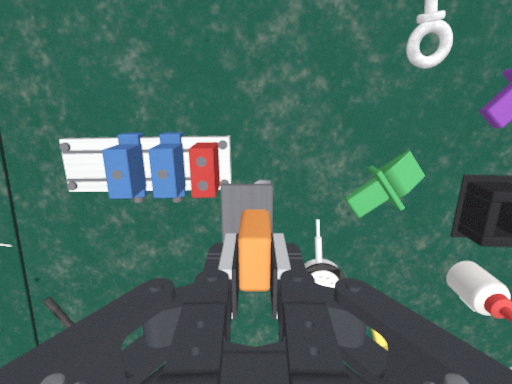

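The view (last one allowed) shows the gauge held at (255,250) and the rail spanning cols 62–230, rows 136–193. The red stop is at (204,170), and the blocks are at (168,170) and (124,170). I'll get the rail edges and the stop's inner edge numerically.

```bash
python3 - <<'E'
from h import *
import pickle
f=pickle.load(open("w7.pkl","rb"));H,S,V=cv2.split(cv2.cvtColor(f["frame"],cv2.COLOR_BGR2HSV))
white=(S<70)&(V>110);red=((H<5)|(H>170))&(S>120)&(V>50);blue=(H>100)&(H<125)&(S>120)&(V>50)
def back(P,z): return np.array([atz(f,u,v,z)[:2] for u,v in P])
top,bot=[],[]
for c in list(range(70,100))+list(range(214,227)):
    r=np.where(white[125:205,c])[0]+125
    if len(r): top.append((c,r.min()-.5)); bot.append((c,r.max()+.5))
for n,P in(("+x edge",top),("-x edge",bot)):
    X=back(P,.016);a=np.polyfit(X[:,1],X[:,0],1)
    for _ in range(3):
        e=X[:,0]-np.polyval(a,X[:,1]);k=abs(e)<2*np.std(e)+1e-5;a=np.polyfit(X[k,1],X[k,0],1)
    print(n,"yaw",-np.arctan(a[0]),"x at y=0.012",np.polyval(a,.012),np.std(e))
def vedge(m,side,z,rows,c0,c1,n):
    P=[]
    for r in rows:
        w=np.where(m[r,c0:c1])[0]
        if len(w): P.append((c0+w.min()-.5 if side<0 else c0+w.max()+.5,r))
    X=back(P,z);a=np.polyfit(X[:,0],X[:,1],1)
    for _ in range(3):
        e=X[:,1]-np.polyval(a,X[:,0]);k=abs(e)<2*np.std(e)+1e-5;a=np.polyfit(X[k,0],X[k,1],1)
    print(n,"yaw",np.arctan(a[0]),"y at x=.5",np.polyval(a,.5),np.std(e),X[[0,-1],0])
vedge(red,-1,.061,range(172,192),185,225,"stop inner")
vedge(blue,-1,.061,range(172,192),145,186,"b1 far")
vedge(blue,-1,.061,range(172,192),98,144,"b2 far")
vedge(white,+1,.016,range(142,178),215,245,"rail end")
vedge(white,-1,.016,range(142,188),50,90,"rail far end")
print("stop x",[np.round(atz(f,205,r,.061),4) for r in (np.where(red[:,205])[0].max()+.5,)])
E
```

```text
+x edge yaw 0.05979699359704543 x at y=0.012 0.5328159384726429 0.0004364532638810566
-x edge yaw -0.015571430330129579 x at y=0.012 0.4606911159585454 0.0194030414752329
stop inner yaw 0.06247933451480068 y at x=.5 0.011194249806000714 0.0002491057463053931 [0.50224784 0.48285242]
b1 far yaw 0.03142505938465051 y at x=.5 0.04951061597271948 0.0018234378518876668 [0.50042343 0.4806174 ]
b2 far yaw 0.07041698308847043 y at x=.5 0.09454841098679378 0.0002777303265140443 [0.49827218 0.47890596]
rail end yaw 0.06331153290271786 y at x=.5 -0.025604090985817653 0.0015030836946687397 [0.52727831 0.48786572]
rail far end yaw 0.023411577564179237 y at x=.5 0.16338762863162765 0.002381355151904506 [0.5182622  0.46712296]
stop x [array([ 0.4767, -0.0031,  0.061 ])]
```

The results are consistent: rail yaw 0.061, stop inner face centre at about (0.5027, 0.0114), first gap about 14.3 mm. I'm moving over the first gap.

```bash
python3 -m handwheel '[{"dx":0,"dy":0,"dz":0,"wx":0,"wy":0,"wz":-0.012,"claw":5},{"dx":0.15,"dy":-2.5,"dz":1,"wx":0,"wy":0,"wz":0,"claw":5},{"dx":0.2,"dy":-3.5,"dz":2,"wx":0,"wy":0,"wz":0,"claw":5},{"dx":0.1,"dy":-1.5,"dz":2,"wx":0,"wy":0,"wz":0,"claw":5},{"dx":0,"dy":0,"dz":1.5,"wx":0,"wy":0,"wz":0,"claw":5},{"dx":0,"dy":0,"dz":0.8,"wx":0,"wy":0,"wz":0,"claw":5},{"dx":0,"dy":0,"dz":0,"wx":0,"wy":0,"wz":0,"claw":5},{"dx":0,"dy":0,"dz":0,"wx":0,"wy":0,"wz":0,"claw":5}]'
python3 - <<'E'
from h import *
f=optics.grab_frame("wrist");s=monitor.observe();print(s["position"],s["tool_rot"],s["clock"],s["force"])
H,S,V=cv2.split(cv2.cvtColor(f["frame"],cv2.COLOR_BGR2HSV))
red=((H<4)|(H>172))&(S>120)&(V>50);blue=(H>100)&(H<125)&(S>120)&(V>50)
for r in range(120,250,10):
    a=np.where(red[r,150:400])[0]+150;b=np.where(blue[r])[0];print(r,a[[0,-1]] if len(a) else 0,b[[0,-1]] if len(b) else 0)
print("stop inner top",[np.round(proj(f,[.5027+.998*x-.061*0,.0114+.061*x,.061]),1) for x in(-.025,.025)])
E
```

```text
clock: 8.57
position: [0.5021, 0.0246, 0.1166]
tool_rot: [3.142, -0.001, 0.061]
force: [-0.2, -0.2, -0.6]
grip_width: 0.0138
finger_force: 64.8
[0.502136   0.02477776 0.11663298] [ 3.14157008e+00 -8.45904427e-04  6.11545111e-02] 8.625 [ 0.74604603  0.47904118 -1.77030831]
120 0 0
130 0 0
140 0 0
150 0 [172 249]
160 [269 295] [173 250]
170 [269 301] [160 250]
180 [271 301] [161 250]
190 [273 300] [162 200]
200 [273 300] [163 201]
210 [273 300] [164 201]
220 [273 300] [163 202]
230 [273 298] [165 193]
240 0 0
stop inner top [array([270.8, 228.5]), array([271.8, 166. ])]
```

The prediction (stop edge at col 271) matches what's seen (269–273). I'll shift 1 mm towards the stop and lower the nose into the gap.

```bash
python3 -m handwheel '[{"dx":0,"dy":0.1,"dz":0,"wx":0,"wy":0,"wz":0,"claw":5},{"dx":0,"dy":0,"dz":0.8,"wx":0,"wy":0,"wz":0,"claw":5},{"dx":0,"dy":0,"dz":0.4,"wx":0,"wy":0,"wz":0,"claw":5},{"dx":0,"dy":0,"dz":0.4,"wx":0,"wy":0,"wz":0,"claw":5},{"dx":0,"dy":0,"dz":0.3,"wx":0,"wy":0,"wz":0,"claw":5},{"dx":0,"dy":0,"dz":0,"wx":0,"wy":0,"wz":0,"claw":5}]' | grep -E "clock|pos|force|rot"
python3 -m handwheel '[{"dx":0,"dy":0.1,"dz":0,"wx":0,"wy":0,"wz":0,"claw":5},{"dx":0,"dy":0,"dz":0,"wx":0,"wy":0,"wz":0,"claw":5}]' | grep -E "clock|pos|force|rot"
python3 -m handwheel '[{"dx":0,"dy":0.1,"dz":0,"wx":0,"wy":0,"wz":0,"claw":5},{"dx":0,"dy":0,"dz":0,"wx":0,"wy":0,"wz":0,"claw":5}]' | grep -E "clock|pos|force|rot"
```

```text
clock: 9.38
position: [0.5018, 0.0242, 0.0969]
tool_rot: [3.142, 0.0, 0.062]
force: [0.8, 0.0, -1.0]
finger_force: 64.8
clock: 9.62
position: [0.5019, 0.0233, 0.0972]
tool_rot: [-3.141, -0.0, 0.062]
force: [-0.7, 1.4, -3.3]
finger_force: 64.6
clock: 9.88
position: [0.502, 0.0228, 0.0972]
tool_rot: [-3.141, -0.0, 0.062]
force: [-0.1, 4.7, -0.2]
finger_force: 64.9
```

Contact with the stop at about 4.7 N. Pressing down slowly.

```bash
python3 -m handwheel '[{"dx":0,"dy":0,"dz":0.2,"wx":0,"wy":0,"wz":0,"claw":5},{"dx":0,"dy":0,"dz":0.2,"wx":0,"wy":0,"wz":0,"claw":5},{"dx":0,"dy":0,"dz":0.2,"wx":0,"wy":0,"wz":0,"claw":5}]' | grep -E "clock|pos|force|rot"
python3 -m handwheel '[{"dx":0,"dy":0,"dz":0.2,"wx":0,"wy":0,"wz":0,"claw":5},{"dx":0,"dy":0,"dz":0.2,"wx":0,"wy":0,"wz":0,"claw":5},{"dx":0,"dy":0,"dz":0.2,"wx":0,"wy":0,"wz":0,"claw":5}]' | grep -E "clock|pos|force|rot"
```

```text
clock: 10.25
position: [0.5023, 0.0228, 0.0913]
tool_rot: [-3.141, -0.001, 0.062]
force: [-0.3, 6.0, 1.7]
finger_force: 65.1
clock: 10.62
position: [0.5029, 0.0228, 0.0859]
tool_rot: [-3.141, -0.002, 0.062]
force: [-1.6, 4.5, 12.4]
finger_force: 66.6
```

```bash
python3 -m handwheel '[{"dx":0,"dy":0,"dz":0.2,"wx":0,"wy":0,"wz":0,"claw":5},{"dx":0,"dy":0,"dz":0.2,"wx":0,"wy":0,"wz":0,"claw":5},{"dx":0,"dy":0,"dz":0.2,"wx":0,"wy":0,"wz":0,"claw":5}]' | grep -E "clock|pos|force|rot"
python3 -m handwheel '[{"dx":0,"dy":0,"dz":0.2,"wx":0,"wy":0,"wz":0,"claw":5},{"dx":0,"dy":0,"dz":0.2,"wx":0,"wy":0,"wz":0,"claw":5},{"dx":0,"dy":0,"dz":0.2,"wx":0,"wy":0,"wz":0,"claw":5}]' | grep -E "clock|pos|force|rot"
```

```text
clock: 11.0
position: [0.5031, 0.0228, 0.0799]
tool_rot: [-3.141, -0.002, 0.062]
force: [0.3, 4.5, 11.2]
finger_force: 66.6
clock: 11.38
position: [0.5029, 0.0228, 0.0737]
tool_rot: [-3.141, -0.002, 0.062]
force: [-0.6, 3.1, 7.1]
finger_force: 65.8
```

```bash
python3 -m handwheel '[{"dx":0,"dy":0,"dz":0.2,"wx":0,"wy":0,"wz":0,"claw":5},{"dx":0,"dy":0,"dz":0.2,"wx":0,"wy":0,"wz":0,"claw":5},{"dx":0,"dy":0,"dz":0.2,"wx":0,"wy":0,"wz":0,"claw":5},{"dx":0,"dy":0,"dz":0.1,"wx":0,"wy":0,"wz":0,"claw":5}]' | grep -E "clock|pos|force|rot"
python3 -m handwheel '[{"dx":0,"dy":0,"dz":0.1,"wx":0,"wy":0,"wz":0,"claw":5},{"dx":0,"dy":0,"dz":0.05,"wx":0,"wy":0,"wz":0,"claw":5},{"dx":0,"dy":0,"dz":0,"wx":0,"wy":0,"wz":0,"claw":5}]' | grep -E "clock|pos|force|rot"
```

```text
clock: 11.88
position: [0.5028, 0.0227, 0.0666]
tool_rot: [-3.141, -0.002, 0.062]
force: [-0.7, 4.8, 7.1]
finger_force: 65.9
clock: 12.25
position: [0.5027, 0.0227, 0.0651]
tool_rot: [-3.141, -0.002, 0.062]
force: [0.5, 4.3, 5.6]
finger_force: 65.6
```

```bash
python3 -m handwheel '[{"dx":0,"dy":0,"dz":0.05,"wx":0,"wy":0,"wz":0,"claw":5},{"dx":0,"dy":0,"dz":0.05,"wx":0,"wy":0,"wz":0,"claw":5},{"dx":0,"dy":0,"dz":0,"wx":0,"wy":0,"wz":0,"claw":5}]' | grep -E "clock|pos|force|rot"
python3 -m handwheel '[{"dx":0,"dy":0,"dz":0.05,"wx":0,"wy":0,"wz":0,"claw":5},{"dx":0,"dy":0,"dz":0.0,"wx":0,"wy":0,"wz":0,"claw":5}]' | grep -E "clock|pos|force|rot"
```

```text
clock: 12.62
position: [0.5028, 0.0227, 0.0642]
tool_rot: [-3.141, -0.002, 0.062]
force: [0.9, 4.7, 6.3]
finger_force: 65.7
clock: 12.88
position: [0.5029, 0.0226, 0.0641]
tool_rot: [-3.141, -0.002, 0.062]
force: [-2.4, 3.8, 15.0]
finger_force: 67.1
```

The vertical force jumped to 15 N, so the flange is down. I'll hold a moment, then withdraw straight up.

```bash
python3 -m handwheel '[{"dx":0,"dy":0,"dz":0,"wx":0,"wy":0,"wz":0,"claw":5},{"dx":0,"dy":0,"dz":0,"wx":0,"wy":0,"wz":0,"claw":5},{"dx":0,"dy":0,"dz":0,"wx":0,"wy":0,"wz":0,"claw":5}]' | grep -E "clock|pos|force|rot"
python3 -m handwheel '[{"dx":0,"dy":-0.03,"dz":-0.2,"wx":0,"wy":0,"wz":0,"claw":5},{"dx":0,"dy":0,"dz":-0.5,"wx":0,"wy":0,"wz":0,"claw":5},{"dx":0,"dy":0,"dz":-1,"wx":0,"wy":0,"wz":0,"claw":5},{"dx":0,"dy":0,"dz":-1.2,"wx":0,"wy":0,"wz":0,"claw":5},{"dx":0,"dy":0,"dz":-1.2,"wx":0,"wy":0,"wz":0,"claw":5},{"dx":0,"dy":0,"dz":-1.2,"wx":0,"wy":0,"wz":0,"claw":5},{"dx":0,"dy":0,"dz":-0.8,"wx":0,"wy":0,"wz":0,"claw":5},{"dx":0,"dy":0,"dz":0,"wx":0,"wy":0,"wz":0,"claw":5}]' | grep -E "clock|pos|force|rot"
python3 - <<'E'
from h import *
f=optics.grab_frame("wrist");t=optics.grab_frame("top");s=monitor.observe();print(s["position"],s["tool_rot"],s["clock"],s["force"])
for n,f in(("w",f),("t",t)):
    H,S,V=cv2.split(cv2.cvtColor(f["frame"],cv2.COLOR_BGR2HSV))
    red=((H<4)|(H>172))&(S>120)&(V>50);blue=(H>100)&(H<125)&(S>120)&(V>50)
    O=np.array([.5027,.0114,0]);ex=np.array([.998,.061,0]);ey=np.array([-.061,.998,0])
    # along lines of constant rail x on z=.061 sample colour classes
    for x in(-.018,-.01,.01,.018):
        ys=np.arange(-.03,.12,.0005);c=[]
        for y in ys:
            u,v=np.round(proj(f,O+ex*x+ey*y+[0,0,.061])).astype(int)
            c.append(1 if red[v,u] else 2 if blue[v,u] else 0)
        c=np.array(c);d=np.where(np.diff(c))[0];print(n,x,[(round(ys[i]*1000+.25,1),int(c[i]),int(c[i+1])) for i in d])
E
```

```text
clock: 13.25
position: [0.5029, 0.0227, 0.064]
tool_rot: [-3.141, -0.002, 0.062]
force: [-1.7, 3.7, 15.1]
finger_force: 67.1
clock: 14.25
position: [0.5023, 0.0222, 0.1247]
tool_rot: [3.141, -0.001, 0.061]
force: [-0.3, 0.9, -2.1]
finger_force: 64.7
[0.50181145 0.0222791  0.12392983] [3.14144285e+00 2.52602674e-04 6.15811316e-02] 14.35 [-0.35055746 -0.28452146 -2.00664448]
w -0.018 [(np.float64(-22.7), 0, 1), (np.float64(-15.2), 1, 0), (np.float64(-7.2), 0, 1), (np.float64(-4.2), 1, 0), (np.float64(37.8), 0, 2), (np.float64(44.8), 2, 0), (np.float64(53.3), 0, 2), (np.float64(84.3), 2, 0)]
w -0.01 [(np.float64(-23.2), 0, 1), (np.float64(-14.2), 1, 0), (np.float64(-7.7), 0, 1), (np.float64(-3.7), 1, 0), (np.float64(37.3), 0, 2), (np.float64(43.8), 2, 0), (np.float64(53.3), 0, 2), (np.float64(83.8), 2, 0)]
w 0.01 [(np.float64(-22.2), 0, 1), (np.float64(-16.2), 1, 0), (np.float64(-5.7), 0, 1), (np.float64(-2.2), 1, 0), (np.float64(35.3), 0, 2), (np.float64(43.8), 2, 0), (np.float64(53.3), 0, 2), (np.float64(83.8), 2, 0)]
w 0.018 [(np.float64(-22.2), 0, 1), (np.float64(1.8), 1, 0), (np.float64(20.3), 0, 2), (np.float64(44.3), 2, 0), (np.float64(53.8), 0, 2), (np.float64(83.8), 2, 0)]
t -0.018 [(np.float64(-25.7), 0, 1), (np.float64(-11.2), 1, 0), (np.float64(-9.2), 0, 1), (np.float64(-0.7), 1, 0)]
t -0.01 [(np.float64(-26.2), 0, 1), (np.float64(-13.7), 1, 0), (np.float64(-5.2), 0, 1), (np.float64(-1.2), 1, 0)]
t 0.01 [(np.float64(-25.2), 0, 1), (np.float64(-14.7), 1, 0)]
t 0.018 []
```

The first block is set: its far edge reads 44 mm and the second gap is about 15.5 mm. Stepping along one block pitch.

```bash
python3 -m handwheel '[{"dx":0,"dy":-1.5,"dz":0,"wx":0,"wy":0,"wz":0,"claw":5},{"dx":0,"dy":-2.0,"dz":0,"wx":0,"wy":0,"wz":0,"claw":5},{"dx":0,"dy":-1.2,"dz":0,"wx":0,"wy":0,"wz":0,"claw":5},{"dx":0,"dy":0,"dz":0,"wx":0,"wy":0,"wz":0,"claw":5},{"dx":0,"dy":0,"dz":0.8,"wx":0,"wy":0,"wz":0,"claw":5},{"dx":0,"dy":0,"dz":0,"wx":0,"wy":0,"wz":0,"claw":5}]' | grep -E "clock|pos|force|rot"
python3 - <<'E'
from h import *
f=optics.grab_frame("wrist");s=monitor.observe();p=s["position"];print(p,s["tool_rot"],s["clock"],s["force"])
O=np.array([.5027,.0114]);d=p[:2]-O;print("rail x,y",d@[.998,.061],d@[-.061,.998])
H,S,V=cv2.split(cv2.cvtColor(f["frame"],cv2.COLOR_BGR2HSV));blue=(H>100)&(H<125)&(S>120)&(V>50)
O=np.array([.5027,.0114,0]);ex=np.array([.998,.061,0]);ey=np.array([-.061,.998,0])
for x in(-.01,.01,.016,.02,.023):
    ys=np.arange(0,.12,.0005);c=np.array([blue[tuple(np.round(proj(f,O+ex*x+ey*y+[0,0,.061])).astype(int)[::-1])] for y in ys]);i=np.where(np.diff(c.astype(int)))[0];print(x,ys[i]*1000)
E
```

```text
clock: 15.1
position: [0.4987, 0.0686, 0.1154]
tool_rot: [3.141, 0.001, 0.061]
force: [0.3, -0.3, -1.7]
finger_force: 64.8
[0.49881734 0.06876928 0.11567271] [3.14132971e+00 8.70982269e-04 6.09487375e-02] 15.15 [-0.26198596 -0.86919744 -1.44441961]
rail x,y -0.00037536513584027556 0.057491380407551605
-0.01 [21.5 43.  83.  83.5]
0.01 [21.5 43.  82.  83. ]
0.016 [22.  46.5 60.5 83.5]
0.02 [22.  46.5 60.5 83.5]
0.023 [22.  46.5 59.5 83.5]
```

```bash
python3 -m handwheel '[{"dx":0,"dy":0,"dz":0.6,"wx":0,"wy":0,"wz":0,"claw":5},{"dx":0,"dy":0,"dz":0.5,"wx":0,"wy":0,"wz":0,"claw":5},{"dx":0,"dy":0,"dz":0.5,"wx":0,"wy":0,"wz":0,"claw":5},{"dx":0,"dy":0,"dz":0.3,"wx":0,"wy":0,"wz":0,"claw":5},{"dx":0,"dy":0.1,"dz":0,"wx":0,"wy":0,"wz":0,"claw":5},{"dx":0,"dy":0,"dz":0,"wx":0,"wy":0,"wz":0,"claw":5}]' | grep -E "clock|pos|force|rot"
python3 -m handwheel '[{"dx":0,"dy":0.06,"dz":0,"wx":0,"wy":0,"wz":0,"claw":5},{"dx":0,"dy":0,"dz":0,"wx":0,"wy":0,"wz":0,"claw":5}]' | grep -E "clock|pos|force|rot"
python3 -m handwheel '[{"dx":0,"dy":0.04,"dz":0,"wx":0,"wy":0,"wz":0,"claw":5},{"dx":0,"dy":0,"dz":0,"wx":0,"wy":0,"wz":0,"claw":5}]' | grep -E "clock|pos|force|rot"
```

```text
clock: 15.9
position: [0.4992, 0.0683, 0.0972]
tool_rot: [-3.142, -0.0, 0.062]
force: [0.4, -0.4, -1.6]
finger_force: 64.8
clock: 16.15
position: [0.4992, 0.0677, 0.0972]
tool_rot: [-3.142, -0.0, 0.062]
force: [-0.4, -0.5, -2.3]
finger_force: 64.8
clock: 16.4
position: [0.4992, 0.0675, 0.0971]
tool_rot: [-3.141, -0.0, 0.062]
force: [0.3, 1.1, -2.0]
finger_force: 64.8
```

Touching block_1 at about 1 N. I'll back off 0.9 mm to leave room for the wedge reaction, then press down in steps.

```bash
python3 -m handwheel '[{"dx":0,"dy":-0.09,"dz":0,"wx":0,"wy":0,"wz":0,"claw":5},{"dx":0,"dy":0,"dz":0.2,"wx":0,"wy":0,"wz":0,"claw":5},{"dx":0,"dy":0,"dz":0.2,"wx":0,"wy":0,"wz":0,"claw":5},{"dx":0,"dy":0,"dz":0.2,"wx":0,"wy":0,"wz":0,"claw":5}]' | grep -E "clock|pos|force|rot"
python3 -m handwheel '[{"dx":0,"dy":0,"dz":0.2,"wx":0,"wy":0,"wz":0,"claw":5},{"dx":0,"dy":0,"dz":0.2,"wx":0,"wy":0,"wz":0,"claw":5}]' | grep -E "clock|pos|force|rot"
```

```text
clock: 16.9
position: [0.499, 0.0682, 0.0909]
tool_rot: [3.142, 0.0, 0.062]
force: [0.3, -0.9, -1.2]
finger_force: 64.8
clock: 17.15
position: [0.4995, 0.0679, 0.0873]
tool_rot: [3.141, -0.001, 0.061]
force: [-0.2, -3.2, 7.9]
finger_force: 66.2
```

```bash
python3 -m handwheel '[{"dx":0,"dy":0,"dz":0.2,"wx":0,"wy":0,"wz":0,"claw":5}]' | grep -E "clock|pos|force|rot"
```

```text
clock: 17.27
position: [0.4996, 0.0679, 0.0854]
tool_rot: [3.141, -0.001, 0.061]
force: [0.2, -3.1, 7.2]
finger_force: 66.2
```

```bash
python3 -m handwheel '[{"dx":0,"dy":-0.02,"dz":0.2,"wx":0,"wy":0,"wz":0,"claw":5},{"dx":0,"dy":0,"dz":0.2,"wx":0,"wy":0,"wz":0,"claw":5},{"dx":0,"dy":0,"dz":0.2,"wx":0,"wy":0,"wz":0,"claw":5}]' | grep -E "clock|pos|force|rot"
python3 -m handwheel '[{"dx":0,"dy":0,"dz":0.2,"wx":0,"wy":0,"wz":0,"claw":5},{"dx":0,"dy":0,"dz":0.2,"wx":0,"wy":0,"wz":0,"claw":5},{"dx":0,"dy":0,"dz":0.2,"wx":0,"wy":0,"wz":0,"claw":5}]' | grep -E "clock|pos|force|rot"
```

```text
clock: 17.65
position: [0.4996, 0.068, 0.0794]
tool_rot: [3.141, -0.001, 0.061]
force: [1.3, -3.4, 7.9]
finger_force: 66.1
clock: 18.02
position: [0.4991, 0.0681, 0.073]
tool_rot: [3.141, 0.0, 0.061]
force: [-0.4, -5.0, 2.0]
finger_force: 65.4
```

```bash
python3 -m handwheel '[{"dx":0,"dy":0.02,"dz":0.2,"wx":0,"wy":0,"wz":0,"claw":5},{"dx":0,"dy":0,"dz":0.2,"wx":0,"wy":0,"wz":0,"claw":5},{"dx":0,"dy":0,"dz":0.2,"wx":0,"wy":0,"wz":0,"claw":5},{"dx":0,"dy":0,"dz":0.2,"wx":0,"wy":0,"wz":0,"claw":5},{"dx":0,"dy":0,"dz":0.05,"wx":0,"wy":0,"wz":0,"claw":5},{"dx":0,"dy":0,"dz":0,"wx":0,"wy":0,"wz":0,"claw":5}]' | grep -E "clock|pos|force|rot"
python3 -m handwheel '[{"dx":0,"dy":0.04,"dz":0.05,"wx":0,"wy":0,"wz":0,"claw":5},{"dx":0,"dy":0,"dz":0,"wx":0,"wy":0,"wz":0,"claw":5}]' | grep -E "clock|pos|force|rot"
```

```text
clock: 18.77
position: [0.499, 0.068, 0.0645]
tool_rot: [3.141, 0.0, 0.062]
force: [1.0, -5.5, 1.9]
finger_force: 65.3
clock: 19.02
position: [0.4991, 0.0678, 0.0643]
tool_rot: [3.142, 0.0, 0.062]
force: [-2.1, -5.1, 10.1]
finger_force: 66.3
```

```bash
python3 -m handwheel '[{"dx":0,"dy":0.05,"dz":0,"wx":0,"wy":0,"wz":0,"claw":5},{"dx":0,"dy":0,"dz":0,"wx":0,"wy":0,"wz":0,"claw":5}]' | grep -E "clock|pos|force|rot"
python3 -m handwheel '[{"dx":0,"dy":0.03,"dz":0,"wx":0,"wy":0,"wz":0,"claw":5},{"dx":0,"dy":0,"dz":0,"wx":0,"wy":0,"wz":0,"claw":5}]' | grep -E "clock|pos|force|rot"
```

```text
clock: 19.27
position: [0.4991, 0.0678, 0.0643]
tool_rot: [-3.141, -0.0, 0.062]
force: [-1.8, -1.7, 9.4]
finger_force: 66.2
clock: 19.52
position: [0.4991, 0.0677, 0.0643]
tool_rot: [-3.141, -0.0, 0.062]
force: [-1.7, -0.9, 8.2]
finger_force: 66.1
```

```bash
python3 -m handwheel '[{"dx":0,"dy":0.03,"dz":0,"wx":0,"wy":0,"wz":0,"claw":5},{"dx":0,"dy":0,"dz":0,"wx":0,"wy":0,"wz":0,"claw":5}]' | grep -E "clock|pos|force|rot"
python3 -m handwheel '[{"dx":0,"dy":0.02,"dz":0,"wx":0,"wy":0,"wz":0,"claw":5},{"dx":0,"dy":0,"dz":0,"wx":0,"wy":0,"wz":0,"claw":5},{"dx":0,"dy":0,"dz":0,"wx":0,"wy":0,"wz":0,"claw":5}]' | grep -E "clock|pos|force|rot"
```

```text
clock: 19.77
position: [0.4991, 0.0677, 0.0642]
tool_rot: [-3.141, -0.0, 0.062]
force: [-3.0, -0.3, 8.6]
finger_force: 66.0
clock: 20.15
position: [0.4991, 0.0676, 0.0642]
tool_rot: [-3.141, -0.0, 0.063]
force: [-2.5, 1.8, 8.4]
finger_force: 66.0
```

To rule out flange friction, I'll lighten the downward load and read the side force alone.

```bash
python3 -m handwheel '[{"dx":0,"dy":0,"dz":-0.07,"wx":0,"wy":0,"wz":0,"claw":5},{"dx":0,"dy":0,"dz":0,"wx":0,"wy":0,"wz":0,"claw":5}]' | grep -E "clock|pos|force|rot"
python3 -m handwheel '[{"dx":0,"dy":0.02,"dz":0,"wx":0,"wy":0,"wz":0,"claw":5},{"dx":0,"dy":0,"dz":0,"wx":0,"wy":0,"wz":0,"claw":5},{"dx":0,"dy":0,"dz":0,"wx":0,"wy":0,"wz":0,"claw":5}]' | grep -E "clock|pos|force|rot"
```

```text
clock: 20.4
position: [0.4991, 0.0672, 0.0647]
tool_rot: [-3.141, 0.0, 0.062]
force: [-0.7, 3.4, 0.1]
finger_force: 64.9
clock: 20.78
position: [0.4992, 0.0668, 0.0648]
tool_rot: [-3.141, 0.0, 0.062]
force: [-0.5, 4.6, -1.0]
finger_force: 64.8
```

That's 4.6 N on block_1 with no vertical load, and the position matches stop contact plus 44 mm, so block_1 has not shifted. I'll hold, withdraw, and measure the gaps.

```bash
python3 -m handwheel '[{"dx":0,"dy":-0.02,"dz":0,"wx":0,"wy":0,"wz":0,"claw":5},{"dx":0,"dy":0,"dz":0.02,"wx":0,"wy":0,"wz":0,"claw":5},{"dx":0,"dy":0,"dz":0,"wx":0,"wy":0,"wz":0,"claw":5}]' | grep -E "clock|pos|force|rot"
python3 -m handwheel '[{"dx":0,"dy":-0.04,"dz":-0.2,"wx":0,"wy":0,"wz":0,"claw":5},{"dx":0,"dy":0,"dz":-0.5,"wx":0,"wy":0,"wz":0,"claw":5},{"dx":0,"dy":0,"dz":-1,"wx":0,"wy":0,"wz":0,"claw":5},{"dx":0,"dy":0,"dz":-1.2,"wx":0,"wy":0,"wz":0,"claw":5},{"dx":0,"dy":0,"dz":-1.5,"wx":0,"wy":0,"wz":0,"claw":5},{"dx":0,"dy":0,"dz":-2,"wx":0,"wy":0,"wz":0,"claw":5},{"dx":0,"dy":0,"dz":-1.5,"wx":0,"wy":0,"wz":0,"claw":5},{"dx":0,"dy":1.5,"dz":-1,"wx":0,"wy":0,"wz":0,"claw":5}]' | grep -E "clock|pos|force|rot"
python3 -m handwheel '[{"dx":-0.3,"dy":4,"dz":-1,"wx":0,"wy":0,"wz":0,"claw":5},{"dx":-0.5,"dy":4.5,"dz":-0.5,"wx":0,"wy":0,"wz":0,"claw":5},{"dx":0,"dy":2,"dz":0,"wx":0,"wy":0,"wz":0,"claw":5},{"dx":0,"dy":0,"dz":0,"wx":0,"wy":0,"wz":0,"claw":5},{"dx":0,"dy":0,"dz":0,"wx":0,"wy":0,"wz":0,"claw":5}]' | grep -E "clock|pos|force|rot"
python3 - <<'E'
from h import *
import pickle
f=optics.grab_frame("wrist");s=monitor.observe();p=s["position"];print(p,s["tool_rot"],s["clock"],s["force"])
O=np.array([.5027,.0114,0]);ex=np.array([.998,.061,0]);ey=np.array([-.061,.998,0])
def prof(f,tag):
    H,S,V=cv2.split(cv2.cvtColor(f["frame"],cv2.COLOR_BGR2HSV))
    c=(((H<5)|(H>170))&(S>120)&(V>50))*1+((H>100)&(H<125)&(S>120)&(V>50))*2
    for x in(-.018,-.012,-.006,.004):
        ys=np.arange(-.03,.13,.0003);k=np.array([c[tuple(np.clip(np.round(proj(f,O+ex*x+ey*y+[0,0,.061])).astype(int)[::-1],0,[383,511]))] for y in ys]);i=np.where(np.diff(k))[0];print(tag,x,[(round(ys[j]*1000,1),int(k[j+1])) for j in i])
prof(f,"now");prof(pickle.load(open("w7.pkl","rb")),"before")
E
```

```text
clock: 21.15
position: [0.4992, 0.0668, 0.0646]
tool_rot: [-3.141, -0.0, 0.062]
force: [-0.8, 5.0, 0.7]
finger_force: 65.0
clock: 22.15
position: [0.5003, 0.052, 0.1548]
tool_rot: [-3.142, -0.001, 0.063]
force: [-0.5, -0.4, -1.7]
finger_force: 64.8
clock: 22.78
position: [0.4984, -0.0531, 0.1686]
tool_rot: [-3.141, 0.0, 0.062]
force: [0.8, 1.2, -1.5]
finger_force: 64.8
[ 0.49848929 -0.05271473  0.16855204] [-3.14131753e+00  2.94102881e-04  6.25378174e-02] 22.825 [-0.40608943 -0.47853307 -0.90443909]
now -0.018 [(np.float64(-26.7), 1), (np.float64(-14.4), 0), (np.float64(-8.1), 1), (np.float64(0.3), 0), (np.float64(11.7), 2), (np.float64(44.1), 0), (np.float64(49.8), 2), (np.float64(88.8), 0)]
now -0.012 [(np.float64(-27.6), 1), (np.float64(-15.6), 0), (np.float64(-6.6), 1), (np.float64(0.0), 0), (np.float64(10.2), 2), (np.float64(43.5), 0), (np.float64(48.9), 2), (np.float64(88.8), 0)]
now -0.006 [(np.float64(-27.9), 1), (np.float64(0.6), 0), (np.float64(10.8), 2), (np.float64(29.1), 0), (np.float64(37.2), 2), (np.float64(43.8), 0), (np.float64(49.2), 2), (np.float64(74.1), 0), (np.f
[... 330 characters left out ...]
4(38.7), 0), (np.float64(46.8), 2), (np.float64(82.8), 0)]
before -0.012 [(np.float64(-27.3), 1), (np.float64(-16.5), 0), (np.float64(-6.6), 1), (np.float64(-0.6), 0), (np.float64(6.3), 2), (np.float64(38.1), 0), (np.float64(46.2), 2), (np.float64(82.8), 0)]
before -0.006 [(np.float64(-27.6), 1), (np.float64(0.0), 0), (np.float64(6.0), 2), (np.float64(23.7), 0), (np.float64(31.5), 2), (np.float64(38.4), 0), (np.float64(45.3), 2), (np.float64(68.1), 0), (np.float64(77.1), 2), (np.float64(82.8), 0)]
before 0.004 [(np.float64(-27.0), 1), (np.float64(-0.6), 0), (np.float64(6.3), 2), (np.float64(38.4), 0), (np.float64(45.3), 2), (np.float64(72.3), 0), (np.float64(73.5), 2), (np.float64(82.5), 0)]
```

```bash
python3 - <<'E'
from h import *
f=optics.grab_frame("wrist")
O=np.array([.5027,.0114,0]);ex=np.array([.998,.061,0]);ey=np.array([-.061,.998,0])
im=f["frame"].astype(np.float32)
ys=np.arange(-.01,.1,.0002);xs=np.linspace(-.021,.021,40)
g=np.array([[proj(f,O+ex*x+ey*y+[0,0,.061]) for y in ys] for x in xs]).astype(np.float32)
P=cv2.remap(im,g[...,0],g[...,1],cv2.INTER_LINEAR)
for n,e,ch in(("stop",0,2),("b1",.044,0),("b2",.0885,0)):
    r=[]
    for row in P:
        k=np.where(abs(ys-e)<.004)[0];v=row[k,ch]-row[k,2-ch]; hi,lo=np.median(v[:8]),np.median(v[-8:]);
        if hi-lo<30: continue
        w=np.where((v[:-1]>=(hi+lo)/2)&(v[1:]<(hi+lo)/2))[0]
        if len(w): r.append(ys[k[w[0]]]*1000)
    print(n,len(r),np.median(r),np.std(r))
E
```

```text
stop 40 0.20000000000002655 0.19773719933285241
b1 40 44.200000000000145 0.12951833846988656
b2 40 88.80000000000027 0.177129895839182
```

The gaps read 20.0 and 20.6 mm, both within tolerance. Now I'll carry the gauge back over the holder.

```bash
python3 -m handwheel '[{"dx":0,"dy":0,"dz":0,"wx":0,"wy":0,"wz":0.0125,"claw":5},{"dx":-0.6,"dy":3,"dz":0,"wx":0,"wy":0,"wz":0,"claw":5},{"dx":-1,"dy":5.5,"dz":0,"wx":0,"wy":0,"wz":0,"claw":5},{"dx":-1.1,"dy":6,"dz":0,"wx":0,"wy":0,"wz":0,"claw":5},{"dx":-1.1,"dy":6,"dz":0,"wx":0,"wy":0,"wz":0,"claw":5},{"dx":-0.8,"dy":4.5,"dz":0,"wx":0,"wy":0,"wz":0,"claw":5},{"dx":-0.4,"dy":2,"dz":1,"wx":0,"wy":0,"wz":0,"claw":5},{"dx":0,"dy":0.25,"dz":2,"wx":0,"wy":0,"wz":0,"claw":5}]' | grep -E "clock|pos|force|rot"
python3 -m handwheel '[{"dx":0,"dy":0,"dz":2,"wx":0,"wy":0,"wz":0,"claw":5},{"dx":0,"dy":0,"dz":1,"wx":0,"wy":0,"wz":0,"claw":5},{"dx":0,"dy":0,"dz":0,"wx":0,"wy":0,"wz":0,"claw":5},{"dx":0,"dy":0,"dz":0,"wx":0,"wy":0,"wz":0,"claw":5}]' | grep -E "clock|pos|force|rot"
```

```text
clock: 23.88
position: [0.4621, -0.329, 0.1383]
tool_rot: [3.141, -0.001, 0.048]
force: [0.9, 0.8, -1.8]
finger_force: 64.8
clock: 24.38
position: [0.4626, -0.3279, 0.1092]
tool_rot: [3.141, -0.001, 0.05]
force: [1.4, -0.1, -1.5]
finger_force: 64.8
```

```bash
python3 -m handwheel '[{"dx":-0.1,"dy":-0.06,"dz":0.5,"wx":0,"wy":0,"wz":0,"claw":5},{"dx":0,"dy":0,"dz":0.8,"wx":0,"wy":0,"wz":0,"claw":5},{"dx":0,"dy":0,"dz":0.5,"wx":0,"wy":0,"wz":0,"claw":5},{"dx":0,"dy":0,"dz":0.4,"wx":0,"wy":0,"wz":0,"claw":5},{"dx":0,"dy":0,"dz":0,"wx":0,"wy":0,"wz":0,"claw":5}]' | grep -E "clock|pos|force|rot"
python3 -m handwheel '[{"dx":0,"dy":0,"dz":0.5,"wx":0,"wy":0,"wz":0,"claw":5},{"dx":0,"dy":0,"dz":0.5,"wx":0,"wy":0,"wz":0,"claw":5},{"dx":0,"dy":0,"dz":0,"wx":0,"wy":0,"wz":0,"claw":5}]' | grep -E "clock|pos|force|rot"
```

```text
clock: 25.0
position: [0.4609, -0.3273, 0.0862]
tool_rot: [-3.141, 0.0, 0.049]
force: [-0.6, 0.2, -1.8]
finger_force: 64.8
clock: 25.38
position: [0.4609, -0.3272, 0.0761]
tool_rot: [-3.141, 0.001, 0.049]
force: [0.1, -0.2, -1.9]
finger_force: 64.8
```

The gauge is in the slot with no contact. I'll lower it to the bottom (TCP about 0.048).

```bash
python3 -m handwheel '[{"dx":0.05,"dy":0,"dz":0.6,"wx":0,"wy":0,"wz":0,"claw":5},{"dx":0,"dy":0,"dz":0.6,"wx":0,"wy":0,"wz":0,"claw":5},{"dx":0,"dy":0,"dz":0.6,"wx":0,"wy":0,"wz":0,"claw":5},{"dx":0,"dy":0,"dz":0.5,"wx":0,"wy":0,"wz":0,"claw":5},{"dx":0,"dy":0,"dz":0.3,"wx":0,"wy":0,"wz":0,"claw":5},{"dx":0,"dy":0,"dz":0,"wx":0,"wy":0,"wz":0,"claw":5}]' | grep -E "clock|pos|force|rot"
python3 -m handwheel '[{"dx":0,"dy":0,"dz":0.1,"wx":0,"wy":0,"wz":0,"claw":5},{"dx":0,"dy":0,"dz":0.05,"wx":0,"wy":0,"wz":0,"claw":5},{"dx":0,"dy":0,"dz":0,"wx":0,"wy":0,"wz":0,"claw":5}]' | grep -E "clock|pos|force|rot"
```

```text
clock: 26.12
position: [0.4615, -0.3273, 0.0504]
tool_rot: [-3.141, 0.0, 0.049]
force: [0.1, 0.7, -1.4]
finger_force: 64.8
clock: 26.5
position: [0.4616, -0.3274, 0.0492]
tool_rot: [3.142, -0.0, 0.049]
force: [0.8, -0.9, -1.5]
finger_force: 64.8
```

```bash
python3 -m handwheel '[{"dx":0,"dy":0,"dz":0.08,"wx":0,"wy":0,"wz":0,"claw":5},{"dx":0,"dy":0,"dz":0.05,"wx":0,"wy":0,"wz":0,"claw":5},{"dx":0,"dy":0,"dz":0,"wx":0,"wy":0,"wz":0,"claw":5}]' | grep -E "clock|pos|force|rot"
```

```text
clock: 26.88
position: [0.4617, -0.3276, 0.0483]
tool_rot: [3.141, -0.0, 0.049]
force: [-2.5, 0.7, 8.0]
finger_force: 66.0
```

The flange is on the holder (8 N). Opening gently and retreating straight up.

```bash
python3 -m handwheel '[{"dx":0,"dy":0,"dz":-0.03,"wx":0,"wy":0,"wz":0,"claw":25},{"dx":0,"dy":0,"dz":0,"wx":0,"wy":0,"wz":0,"claw":30},{"dx":0,"dy":0,"dz":0,"wx":0,"wy":0,"wz":0,"claw":35},{"dx":0,"dy":0,"dz":0,"wx":0,"wy":0,"wz":0,"claw":40},{"dx":0,"dy":0,"dz":-1,"wx":0,"wy":0,"wz":0,"claw":50},{"dx":0,"dy":0,"dz":-3,"wx":0,"wy":0,"wz":0,"claw":50},{"dx":0,"dy":0,"dz":-5,"wx":0,"wy":0,"wz":0,"claw":50},{"dx":0,"dy":0,"dz":-5,"wx":0,"wy":0,"wz":0,"claw":50}]' | grep -E "clock|pos|force|rot|width"
python3 -m handwheel '[{"dx":0,"dy":0,"dz":0,"wx":0,"wy":0,"wz":0,"claw":50},{"dx":0,"dy":0,"dz":0,"wx":0,"wy":0,"wz":0,"claw":50},{"dx":0,"dy":0,"dz":0,"wx":0,"wy":0,"wz":0,"claw":50}]' | grep -E "clock|pos"
python3 - <<'E'
from h import *
import pickle
f=optics.grab_frame("wrist");s=monitor.observe();print(s["position"],s["clock"])
H,S,V=cv2.split(cv2.cvtColor(f["frame"],cv2.COLOR_BGR2HSV))
def hand(H,S,V):
    m=(H>3)&(H<19)&(S>140)&(V>60);n,l,st,c=cv2.connectedComponentsWithStats(m.astype(np.uint8));i=1+np.argmax(st[1:,4]);return l==i,st[i]
m,st=hand(H,S,V);print(st,fit(f,m,[box(-.014,.014,-.008,.008,.051,.093)],(.461,-.329,.05)))
P=np.array([.461,-.3275,0])
print("pred top",[np.round(proj(f,P+[a,b,.093])) for a in(-.014,.014) for b in(-.008,.008)])
for n in("dial_indicator","grease_pot","eyebolt"): print(n,[(round(x["p"],2),x["rect"]) for x in optics.masks_of(n,"wrist")[:1]])
E
```

```text
clock: 27.88
position: [0.4614, -0.3272, 0.1903]
tool_rot: [3.142, -0.0, 0.049]
force: [0.1, -0.3, 0.0]
grip_width: 0.0427
finger_force: 0.0
clock: 28.25
position: [0.4611, -0.327, 0.1873]
[ 0.46114361 -0.32707292  0.18725873] 28.3
[248 162  17  38 606] (array([ 0.46018048, -0.3284012 ,  0.05748381]), np.float64(0.19458357600465928))
pred top [array([263., 200.]), array([245., 199.]), array([265., 169.]), array([246., 169.])]
dial_indicator [(0.58, [69.1, 180.3, 54.9, 96.5])]
grease_pot [(0.88, [230.6, 222.4, 45.7, 60.8])]
eyebolt [(0.81, [144.8, 3.9, 32.6, 3.0])]
```

The gauge is back at its original pose to within 1 mm, it stands upright, and the gripper is clear.

```bash
python3 -c "from workcell import job_done; print(job_done())"
```

```text
the job is handed in; nothing more can be done
None
```

I handed the job in at about 28 s: the gaps measured 20.0 mm (stop to block 1) and 20.6 mm (block 1 to block 2), and the gauge is standing back in its holder; the hand-in returned no verdict.

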